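# Sort the washed bits on the kitchen worktop

### The job

Sort the five loose bits on the worktop: stand the blue-capped and the yellow-capped glass shaker upright on the white turntable beside the black-capped one, lay the green and the white chopstick rest flat on the floor of the red dish, and stand the pastry cutter, orange edge up, on the floor of the aluminium mould. Set everything down gently rather than dropping it, keep the black-capped shaker standing on the turntable, and leave the rice paddle, the dish and the mould where they are.

Things in the scene. Friction and masses are not known exactly. Their poses are not given: they have to be found in the camera images.
- shaker_blue: To sort: glass shaker with a blue twist cap: upright cylinder 42 mm across, 78 mm tall (clear glass to 60 mm, cap above, same width), about 90 g, empty. Origin: centre of its underside; z up.
- shaker_yellow: To sort: glass shaker with a yellow twist cap: upright cylinder 42 mm across, 78 mm tall (clear glass to 60 mm, cap above, same width), about 90 g, empty. Origin: centre of its underside; z up.
- rest_green: To sort: dark green glazed ceramic chopstick rest, a small bar 44 mm long (x) by 18 mm wide (y), 14 mm thick, 18 mm at its two raised ends, about 35 g, lying flat. Origin: centre of its underside; z up.
- rest_white: To sort: white glazed ceramic chopstick rest, a small bar 44 mm long (x) by 18 mm wide (y), 14 mm thick, 18 mm at its two raised ends, about 35 g, lying flat. Origin: centre of its underside; z up.
- cutter: To sort: round pastry cutter, a steel ring 50 mm across and open through the middle, with an orange plastic top edge 54 mm across (from 24 mm up to its full 32 mm height); about 50 g, standing orange edge up. Origin: centre of its underside; z up.
- turntable: White plastic turntable, 230 mm across, standing on a fixed grey foot. Origin: on its axis at the worktop; z up. Its flat top is 25 mm above the origin, inside a rim 5 mm thick that rises to 33 mm (flat area 220 mm across). The top turns stiffly about the vertical axis if pushed sideways. One black-capped shaker stands on it, 45 to 60 mm off its axis.
- dish: Red ceramic dish, round, loose (0.5 kg), 184 mm across the rim, 28 mm high; flat inner floor about 150 mm across, 6 mm above the origin, low flared wall 5 mm thick. Origin: centre of its underside; z up.
- mould: Aluminium mould, an open rectangular loaf tin, loose (0.3 kg): inside 162 mm (x) by 102 mm (y), walls 4 mm, 40 mm high, with a rim 186 by 124 mm; inner floor 4 mm above the origin. Origin: centre of its underside; x along its length, z up.
- shaker_black: Bystander, already in its place on the turntable: glass shaker with a black twist cap: upright cylinder 42 mm across, 78 mm tall (clear glass to 60 mm, cap above, same width), about 90 g, empty. Origin: centre of its underside; z up.
- paddle: Bystander: dark lacquered wooden rice paddle lying flat, 228 mm long, 8 mm thick; handle 22 mm wide, blade 66 mm wide. Origin: on its underside, 110 mm from the handle's end; x runs from handle to blade.
Not all that is in view belongs to the job. There is more than one size of the dish; the job needs the larger.

How it is judged (in metres and radians):
At the end, for the whole second after the job is handed in: All three shakers upright on the turntable's top, within 95 mm of its axis; both rests flat on the dish's floor (8 mm), within 65 mm of its centre; the cutter upright on the mould's floor (8 mm), within 70 by 40 mm of its centre; the five sorted things released and at rest (horizontal distance between each of shaker_blue, shaker_yellow, shaker_black and turntable below 0.095 m and z of shaker_blue in the frame of turntable between 0.019 and 0.031 m and angle between each of shaker_blue, shaker_yellow, shaker_black's own z axis and vertical below 0.12 rad and z of shaker_yellow in the frame of turntable between 0.019 and 0.031 m and horizontal distance between each of rest_green, rest_white and dish below 0.065 m and z of rest_green in the frame of dish between 0 and 0.014 m and angle between each of rest_green, rest_white's own z axis and vertical below 0.25 rad and z of rest_white in the frame of dish between 0 and 0.014 m and x of cutter in the frame of mould between -0.07 and 0.07 m and y of cutter in the frame of mould between -0.04 and 0.04 m and z of cutter in the frame of mould between -0.002 and 0.012 m and angle between cutter's own z axis and vertical below 0.2 rad and linear speed of each of shaker_blue, shaker_yellow, rest_green, rest_white, cutter below 0.02 m/s); the robot touches nothing.
It fails at once if the black-capped shaker is knocked over or off the turntable (angle between shaker_black's own z axis and vertical above 0.5 rad or horizontal distance between shaker_black and turntable above 0.11 m).
It fails at once if the rice paddle is moved by more than 30 mm (distance of paddle from where it was at the start of the episode above 0.03 m).
It fails at once if the dish or the mould is moved by more than 40 mm (distance of any of dish, mould from where it was at the start of the episode above 0.04 m).
It fails at once if a shaker, a rest or the cutter falls free faster than 0.8 m/s (a drop of over 30 mm) ((contact force between the fingers and shaker_blue below 0.05 N and linear speed of shaker_blue above 0.8 m/s) or (contact force between the fingers and shaker_yellow below 0.05 N and linear speed of shaker_yellow above 0.8 m/s) or (contact force between the fingers and rest_green below 0.05 N and linear speed of rest_green above 0.8 m/s) or (contact force between the fingers and rest_white below 0.05 N and linear speed of rest_white above 0.8 m/s) or (contact force between the fingers and cutter below 0.05 N and linear speed of cutter above 0.8 m/s)).
It also fails if it takes over 128 s, if anything falls off the work surface, if the arm or the gripper's body presses on something with over 40 N, if the wrist force passes 120 N, or if a joint passes its speed limit or range.

### The arm

A 6-joint arm with a two-finger parallel gripper is mounted at the origin on the work surface. World frame = base frame: x ahead of the robot, y to its left, z up, the work surface at z = 0. Lengths are in mm, angles in degrees, forces in N, time in s.
With the tool pointing down it reaches from about 325 to 925 mm from the base axis. Payload 3.1 kg.
Tool frame: the origin (TCP) lies at the very end of the fingers, on their centre line; the grasp point (between the pads) lies grasp_offset behind it (grasp_offset is the distance from the TCP to the grasp point, in mm); z points along the fingers, x is the direction in which the jaws open and shut, and the axes are right-handed (so a half turn about z gives the same grasp; the last joint's range is limited). The gripper opens to 85 mm and grips with 20 to 120 N. Pads are 22 mm wide; open, the fingers measure 114 mm over their backs; the gripper's body (76 mm by 85 mm) begins 54 mm behind the grasp point. The pads swing forward as they close: fully open they stand 13 mm farther back than shut.
Start: joints at [-77.189, 12.427, 92.441, -0, 75.132, -6.429], TCP at [205.974, -590.096, 198.5] pointing down, gripper open.
Joint ranges: [-157.48, 157.48], [-44.54, 120.13], [17.64, 146.25], [-64.5, 244.5], [7.68, 150.69], [-147.95, 147.95]. Speed limits (degrees/s): [159.86, 159.86, 180, 180, 180, 180].

### API

Orientations are given as [roll, pitch, yaw] about the fixed x, y, z axes, in that order (R = Rz(yaw) Ry(pitch) Rx(roll)).
In Python, from station import * gives the robot as it stands. Calls block until the motion is done:
- goto(position, orientation): joint-space move of the TCP to a pose.
- move_l(position, attitude=None, speed=150): straight line of the TCP; attitude=None keeps the orientation; speed is the mean speed in mm/s.
- move_j(angles): joint-space move.
- grip(opening, squeeze=None): finger opening in mm; squeeze is the grip in N (None keeps the last); returns when the fingers have stopped.
- wait(seconds).
- solve_ik(position, orientation): joint angles nearest the present ones, or None.
- get_obs(): the state.
- get_image(name): name is "side" or "top"; returns the picture (480x640x3 uint8, red, green, blue); there is no depth.
- get_calibration(name): a dict with "fx", "fy", "cx", "cy" (pixels), "R" (3x3) and "t" (3): a world point X has camera coordinates R X + t. Camera axes: x right, y down, z forward; pixel columns grow to the right and rows downward; lengths in mm; the calibration is good to about 2 mm. A picture is of the moment at which its call begins. get_calibration takes no time and is no camera call.
A pose or a line that the arm cannot do raises Unreachable and nothing moves.
- sign_off(): hands the job in, once; it reports no verdict.
Trained networks look in the newest picture that a camera, given by its name, has taken for a name from the list of things; names that differ only in an ending like _2 or _b are one class to them, and where a whole thing is asked for, a point or a joint stands for the part that bears it (a point fixed in the world has none). Each returns a list of dicts, best first, with "score" (0 to 1); they miss things now and then, are a little off and sometimes report something else, mostly with a low value. They report only what shows in the picture. A call takes as long as a camera call. They do not tell look-alikes from the thing itself.
- spot_in(name, camera): "extent" ([centre column, centre row, width, height] in pixels, round what is visible of it).
- regions_of(name, camera): "region" (480x640 bool, what is visible of it) and "extent" ([centre column, centre row, width, height] in pixels, round what is visible of it).
The state is a dict: "t": time; "joint_pos": joint angles; "qvel": joint speeds; "effort": joint torques, N m; "tcp_pos": TCP position; "ee_rot": TCP orientation; "wrist_force": force on the tool from outside, world axes, zero at the start; "moment": the same for the moment, N m; "grip_width": finger opening in mm.
Only numpy, scipy, OpenCV 4.12 (cv2) and the standard library are available. Lean on these libraries where they do the work, as an engineer would, in place of code of your own. Each camera call takes 0.05 s, during which the arm holds its last target.

## Working session

There is one attempt and no reset: what is moved stays moved. The work goes in short steps, each a Python script; the robot and the scene stay as the last script left them, time stands still between calls to the robot, and variables do not carry over. Pictures are saved under pics/ and viewed, and the job is handed in when it is done.

```bash
ls; mkdir -p pics
python3 - <<'E'
from station import *
import cv2
o=get_obs();print(o)
for n in("side","top"):
    im=get_image(n);cv2.imwrite(f"pics/{n}0.png",im[:,:,::-1])
    c=get_calibration(n);print(n,c)
E
```

```text
pics
{'t': 0.0, 'joint_pos': array([-7.71891526e+01,  1.24793996e+01,  9.25313789e+01,  6.44063069e-04,
        7.51297126e+01, -6.42914967e+00]), 'qvel': array([-0.08926626, -0.01168162,  0.06047677,  0.06261436, -0.09934798,
       -0.01211265]), 'effort': array([-5.50650861e-05, -3.96843624e+01, -3.03852510e+01, -1.49673124e-04,
        9.67999455e-03, -1.18430339e-05]), 'tcp_pos': array([ 205.76937026, -589.19287666,  197.11331584]), 'ee_rot': array([-1.79983650e+02,  1.39537933e-01, -7.07601491e+01]), 'wrist_force': array([ 0.30035995, -0.39160332, -0.46213398]), 'moment': array([0.02195812, 0.0097199 , 0.03809072]), 'grip_width': 85.15335428835735}
side {'fx': 584.2308096094499, 'fy': 584.2308096094499, 'cx': 324.4996675336529, 'cy': 227.06546212831196, 'R': array([[-0.92045491, -0.39073287,  0.00951744],
       [-0.19940645,  0.44852293, -0.87124294],
       [ 0.33615446, -0.80383768, -0.49075978]]), 't': array([ 487.7030821 ,  133.74549979, 1260.58417445])}
top {'fx': 489.8512257657313, 'fy': 489.8512257657313, 'cx': 320.7094761591641, 'cy': 238.25094148281502, 'R': array([[ 6.94535718e-04, -9.99836540e-01,  1.80668563e-02],
       [-9.99115989e-01, -1.45321014e-03, -4.20134444e-02],
       [ 4.20328318e-02, -1.80217051e-02, -9.98953682e-01]]), 't': array([  19.52137954,  525.22622438, 1036.01750298])}
```

View pics/side0.png

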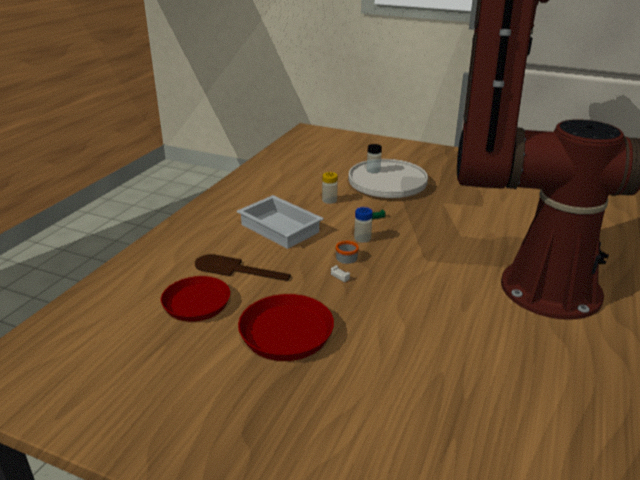

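View pics/top0.png

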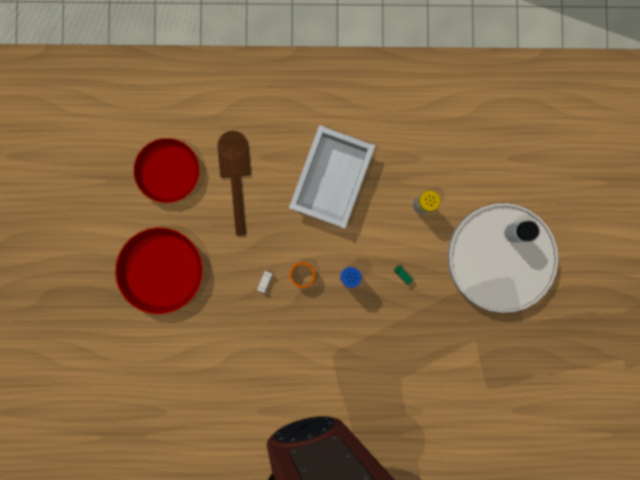

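The top view shows the larger dish at (160,270), the smaller one at (167,170), the mould at (333,177) and the turntable at (503,258). The black cap is at (527,231), yellow at (430,201) and blue at (351,277). The green rest is at (403,275), the white at (265,282), the cutter at (303,275) and the paddle at (236,180). Next I'll measure these.

```bash
cat > h.py <<'E'
from station import *
import numpy as np, cv2
C={n:get_calibration(n) for n in("side","top")}
def ray(cam,u,v,z):
    c=C[cam];R=np.array(c["R"]);t=np.array(c["t"])
    o=-R.T@t; d=R.T@np.array([(u-c["cx"])/c["fx"],(v-c["cy"])/c["fy"],1])
    return o+d*(z-o[2])/d[2]
def proj(cam,X):
    c=C[cam];p=c["R"]@np.array(X,float)+c["t"];return np.array([c["fx"]*p[0]/p[2]+c["cx"],c["fy"]*p[1]/p[2]+c["cy"]])
E
python3 - <<'E'
from h import *
import pickle
im={n:get_image(n) for n in("side","top")}
Z=dict(shaker_blue=78,shaker_yellow=78,shaker_black=78,rest_green=16,rest_white=16,cutter=32,dish=28,mould=40,turntable=33,paddle=8)
out={}
for n,z in Z.items():
  for cam in("top","side"):
    for r in regions_of(n,cam)[:4]:
        m=r["region"].astype(np.uint8); 
        ys,xs=np.nonzero(m)
        (c,s,a)=cv2.minAreaRect(np.column_stack([xs,ys]).astype(np.float32))
        print(n,cam,round(r["score"],2),"ext",np.round(r["extent"],1),"rect",np.round(c,1),np.round(s,1),round(a,1),"area",m.sum(),"->",ray(cam,*r["extent"][:2],z)[:2].round(1) )
        out.setdefault((n,cam),[]).append(r)
pickle.dump((im,out),open("seg0.pkl","wb"))
E
```

```text
shaker_blue top 0.65 ext [351.  278.5  22.4  26.3] rect [349.5 277.5] [21. 23.] 90.0 area 421 -> [442.1 -39.2]
shaker_blue side 0.7 ext [363.  225.6  20.7  37.8] rect [362.4 224.5] [18.2 35.4] 3.4 area 621 -> [420.9  33. ]
shaker_yellow top 0.9 ext [425.4 201.3  28.1  22.4] rect [425.1 203.2] [20.1 27.7] 63.4 area 484 -> [ 597.2 -189.5]
shaker_yellow side 0.6 ext [329.1 188.2  17.4  33. ] rect [329. 188.] [30. 16.] 90.0 area 466 -> [ 567.8 -117.9]
shaker_yellow side 0.51 ext [243.5 264.4  95.3  30.6] rect [242.4 268.6] [95.3 17.9] 8.5 area 1056 -> [589.1 285. ]
shaker_black top 0.82 ext [520.1 230.7  32.6  23. ] rect [521.3 231.8] [20.4 33.8] 81.9 area 613 -> [ 538.2 -380.7]
shaker_black side 0.75 ext [374.8 161.9  19.9  29.2] rect [373.3 158.4] [15.6 29.5] 5.4 area 428 -> [ 515.6 -330.6]
shaker_black side 0.54 ext [348.1 253.7  21.9  19.6] rect [347.  252.5] [21. 22.] 90.0 area 437 -> [408.7 160.1]
rest_green top 0.59 ext [402.1 276.6  20.9  16.4] rect [403.3 274.8] [21.2  9.2] 45.0 area 202 -> [ 443.6 -152.9]
rest_green side 0.66 ext [376.9 216.4  11.7  10. ] rect [378. 215.] [ 8. 
[... 1300 characters left out ...]
 87.8] 19.7 area 5116 -> [650.8  -1.2]
mould top 0.55 ext [265.  283.9  10.2  19.5] rect [264.3 281.9] [ 9.  20.3] 24.0 area 174 -> [429.5 135.6]
mould side 0.9 ext [282.  223.3  81.7  51.8] rect [277.7 221. ] [82.5 42.6] 24.0 area 2655 -> [626.6  37.7]
turntable top 0.73 ext [503.2 255.5 112.5 108.8] rect [502.  257.5] [107. 110.] 90.0 area 8790 -> [ 488.5 -363.4]
turntable side 0.76 ext [390.2 178.9  76.7  37.4] rect [388.  178.5] [37. 78.] 90.0 area 2216 -> [ 467.6 -333. ]
paddle top 0.77 ext [231.8 184.2  34.2 104.5] rect [235.3 183. ] [104.8  30.8] 85.2 area 1929 -> [641.1 210.9]
paddle side 0.67 ext [243.6 262.1  92.8  30.6] rect [242.1 268.1] [95.5 18.7] 8.5 area 1104 -> [651.3 184.4]
```

Run:
```python
from h import *
import pickle
im,out=pickle.load(open("seg0.pkl","rb"))
hsv=cv2.cvtColor(im["top"],cv2.COLOR_RGB2HSV)
def comp(mask,box):
    m=np.zeros_like(mask);x0,y0,x1,y1=box;m[y0:y1,x0:x1]=mask[y0:y1,x0:x1]
    n,l,s,c=cv2.connectedComponentsWithStats(m.astype(np.uint8))
    k=1+np.argmax(s[1:,4]);ys,xs=np.nonzero(l==k);p=np.column_stack([xs,ys]).astype(np.float32);return p
H,S,V=[hsv[:,:,i].astype(int) for i in range(3)]
boxes=dict(blue=((H>100)&(H<130)&(S>120),(335,262,370,292),78),yellow=((H>20)&(H<34)&(S>190)&(V>120),(412,188,445,215),78),
black=((V<45),(510,215,545,245),103),green=((H>50)&(H<95)&(S>100),(390,262,415,288),16),
orange=((H<13)&(S>190)&(V>100),(285,258,320,292),32),white=((S<90)&(V>110),(252,268,278,296),16),
dish=(((H<6)|(H>174))&(S>200),(110,220,210,320),28), tt=((S<60)&(V>110),(445,200,562,318),33),mould=((S<70)&(V>60),(285,122,380,232),40))
for n,(m,b,z) in boxes.items():
    p=comp(m,b); hull=cv2.convexHull(p)
    W=np.array([ray("top",u,v,z)[:2] for u,v in hull[:,0]],np.float32)
    mn=cv2.minEnclosingCircle(W); mr=cv2.minAreaRect(W)
    print(n,len(p),"encl",np.round(mn[0],1),"d",round(2*mn[1],1),"rect",np.round(mr[0],1),np.round(mr[1],1),round(mr[2],1),"mean",ray("top",*p.mean(0),z)[:2].round(1))
for nm,b in dict(a=(245,225,420,300),).items():
    x0,y0,x1,y1=b;cv2.imwrite("pics/z0.png",cv2.resize(im["top"][y0:y1,x0:x1,::-1],None,fx=4.5,fy=4.5,interpolation=cv2.INTER_CUBIC))
x0,y0,x1,y1=320,130,440,290
cv2.imwrite("pics/z1.png",cv2.resize(im["side"][y0:y1,x0:x1,::-1],None,fx=3.7,fy=3.7,interpolation=cv2.INTER_CUBIC))
```

```text
blue 310 encl [445.1 -38.1] d 39.9 rect [445.6 -38.7] [38.1 36.7] 45.0 mean [445.2 -38.4]
yellow 345 encl [ 599.  -197.7] d 42.8 rect [ 599.6 -198.3] [40.5 40.9] 63.1 mean [ 599.3 -197.7]
black 310 encl [ 536.6 -383.8] d 41.1 rect [ 537.2 -383.7] [33.5 39.8] 0.1 mean [ 537.  -383.8]
green 143 encl [ 448.2 -155.7] d 42.5 rect [ 448.1 -155.9] [42.  15.1] 45.0 mean [ 448.3 -155.1]Traceback (most recent call last):
  File "<stdin>", line 15, in <module>
  File "<stdin>", line 8, in comp
    return _wrapfunc(a, 'argmax', axis=axis, out=out, **kwds)
    return bound(*args, **kwds)
ValueError: attempt to get argmax of an empty sequence
```

```bash
cat > meas.py <<'E'
from h import *
def comp(mask,box):
    m=np.zeros_like(mask);x0,y0,x1,y1=box;m[y0:y1,x0:x1]=mask[y0:y1,x0:x1]
    n,l,s,c=cv2.connectedComponentsWithStats(m.astype(np.uint8))
    if n<2:return None
    k=1+np.argmax(s[1:,4]);ys,xs=np.nonzero(l==k);return np.column_stack([xs,ys]).astype(np.float32)
def masks(img):
    H,S,V=[cv2.cvtColor(img,cv2.COLOR_RGB2HSV)[:,:,i].astype(int) for i in range(3)]
    return dict(blue=(H>100)&(H<130)&(S>120),yellow=(H>20)&(H<34)&(S>190)&(V>120),black=V<45,green=(H>50)&(H<95)&(S>100),
      orange=(H<14)&(S>200)&(V>90),white=(S<100)&(V>110),dish=((H<6)|(H>174))&(S>200),tt=(S<60)&(V>110),mould=(S<70)&(V>60))
def report(img,cam,n,b,z,m=None):
    p=comp(masks(img)[m or n],b)
    if p is None: print(n,"none");return
    hull=cv2.convexHull(p)
    W=np.array([ray(cam,u,v,z)[:2] for u,v in hull[:,0]],np.float32)
    mn=cv2.minEnclosingCircle(W); mr=cv2.minAreaRect(W)
    print(n,len(p),"encl",np.round(mn[0],1),"d",round(2*mn[1],1),"rect",np.round(mr[0],1),np.round(mr[1],1),round(mr[2],1),"mean",ray(cam,*p.mean(0),z)[:2].round(1))
def zoom(img,b,f,name):
    x0,y0,x1,y1=b;cv2.imwrite(name,cv2.resize(img[y0:y1,x0:x1,::-1],None,fx=f,fy=f,interpolation=cv2.INTER_CUBIC))
E
python3 - <<'E'
from meas import *
import pickle
im,out=pickle.load(open("seg0.pkl","rb"))
print(cv2.cvtColor(im["top"],cv2.COLOR_RGB2HSV)[275,285:322].tolist())
B=dict(orange=((285,258,320,292),32),white=((252,268,278,296),16),
dish=((110,220,210,320),28), tt=((445,200,562,318),33),mould=((285,122,380,232),40))
for n,(b,z) in B.items(): report(im["top"],"top",n,b,z)
zoom(im["top"],(245,225,420,300),4.5,"pics/z0.png")
zoom(im["side"],(320,130,440,290),3.7,"pics/z1.png")
E
```

```text
[[17, 140, 140], [16, 139, 139], [16, 141, 139], [15, 158, 147], [14, 198, 161], [15, 244, 164], [14, 235, 143], [13, 183, 107], [16, 145, 88], [16, 144, 85], [16, 144, 85], [17, 141, 85], [16, 139, 86], [17, 141, 87], [16, 143, 93], [16, 143, 98], [17, 139, 99], [17, 140, 100], [17, 145, 100], [16, 139, 101], [17, 139, 103], [17, 140, 106], [16, 140, 113], [17, 138, 116], [17, 141, 116], [17, 145, 118], [16, 165, 125], [14, 208, 146], [15, 255, 161], [15, 255, 151], [13, 200, 120], [16, 159, 96], [16, 144, 92], [16, 142, 99], [16, 141, 112], [17, 141, 127], [16, 140, 137]]
orange 6 encl [426.7  58.4] d 10.4 rect [426.7  58.4] [10.4  0. ] -90.0 mean [426.7  58.4]
white 219 encl [433.2 139.5] d 49.2 rect [433.7 140.1] [20.5 48.3] 66.6 mean [433.8 139.9]
dish 5817 encl [457.1 358. ] d 179.7 rect [457.  357.4] [176.8 178.4] 0.1 mean [456.7 358.1]
tt 8950 encl [ 485.7 -362.6] d 234.1 rect [ 484.9 -362.1] [230.8 229.2] 89.4 mean [ 481.2 -359.6]
mould 5415 encl [654.2  -2.5] d 223.4 rect [654.1  -2.9] [127.3 188.4] 69.9 mean [653.2  -2.5]
```

View pics/z0.png

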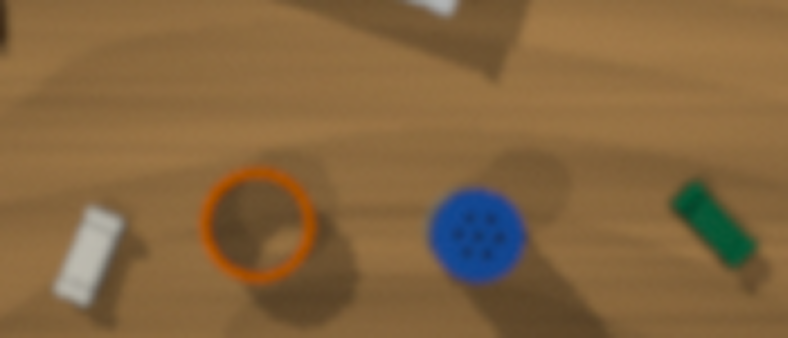

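View pics/z1.png

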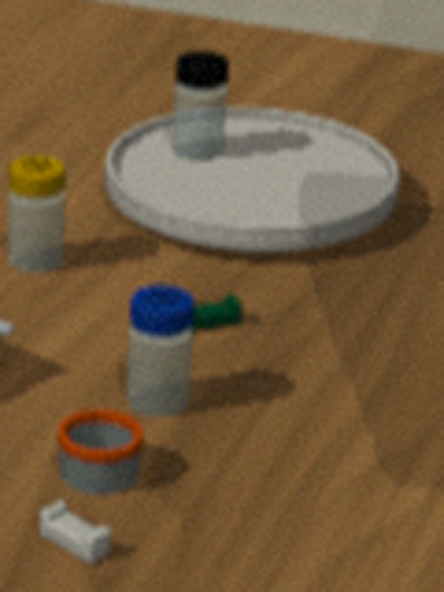

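Run:
```python
import station
print([x for x in dir(station) if not x.startswith('__')])
print(getattr(station,'grasp_offset',None))
from meas import *
import pickle
im,out=pickle.load(open("seg0.pkl","rb"))
H,S,V=[cv2.cvtColor(im["top"],cv2.COLOR_RGB2HSV)[:,:,i].astype(int) for i in range(3)]
p=comp((H<16)&(S>175),(285,258,320,292));W=np.array([ray("top",u,v,32)[:2] for u,v in p],np.float32)
print("cutter",len(p),cv2.minEnclosingCircle(W),cv2.fitEllipse(W))
for n,b in dict(green=(390,262,415,288),white=(252,268,278,296)).items():
    p=comp(masks(im["top"])[n],b);W=np.array([ray("top",u,v,16)[:2] for u,v in p]);c=W.mean(0);u,s,vt=np.linalg.svd(W-c);print(n,c.round(1),"axis deg",np.degrees(np.arctan2(vt[0,1],vt[0,0])).round(1),(s/np.sqrt(len(W))*np.sqrt(12)).round(1))
# check with side
for n,b,X in [("blue",(345,200,380,222),(445.2,-38.4,69)),("yellow",(318,168,342,184),(599.3,-197.7,69)),("black",(362,140,385,153),(537,-383.8,94)),("green",(365,205,392,222),(448.3,-155.1,8)),("dish",(235,290,340,360),(457,358,10)),("white",(328,262,355,283),(433.8,139.9,8))]:
    p=comp(masks(im["side"])[n],b); print(n,p.mean(0).round(1),"bbox",p.min(0),p.max(0),"proj",proj("side",X).round(1))
```

```text
['Unreachable', 'get_calibration', 'get_image', 'get_obs', 'goto', 'grasp_offset', 'grip', 'move_j', 'move_l', 'regions_of', 'sign_off', 'solve_ik', 'spot_in', 'wait']
18.700000000000003
cutter 268 ((448.50714111328125, 59.46224594116211), 28.081344604492188) ((448.3009948730469, 59.560848236083984), (49.1561164855957, 50.00396728515625), 152.73863220214844)
green [ 448.3 -155.1] axis deg -136.6 [42.3 15.3]
white [433.8 139.9] axis deg 156.7 [47.7 20.3]
blue [363.4 213.5] bbox [355. 208.] [371. 220.] proj [363.3 213.6]
yellow [328.6 175.9] bbox [323. 172.] [337. 182.] proj [329.6 177.5]
black [374.  148.3] bbox [368. 144.] [380. 152.] proj [374.  149.1]
green [378.1 214.2] bbox [372. 210.] [384. 218.] proj [376.3 214.8]
dish [285.8 326.3] bbox [238. 294.] [333. 359.] proj [286.6 328.4]
white [338.6 272.8] bbox [331. 265.] [349. 281.] proj [339.8 273.7]
```

```bash
cat >> h.py <<'E'
def best(pos,yaw):
    q0=get_obs()["joint_pos"];b=None
    for y in (yaw,yaw+180,yaw-180):
        q=solve_ik(list(pos),[180,0,y])
        if q is not None:
            d=np.abs(np.array(q)-q0).max()
            if b is None or d<b[0]: b=(d,y,q)
    return b[1]
def st(tag):
    o=get_obs();print(tag,"t",round(o["t"],2),"tcp",o["tcp_pos"].round(1),"F",o["wrist_force"].round(1),"w",round(o["grip_width"],1),flush=True);return o
def pick(x,y,z,yaw,pre,sq,hz=200,w=None):
    yw=best((x,y,hz),yaw); goto([x,y,hz],[180,0,yw]); grip(pre)
    move_l([x,y,z+25],speed=250); move_l([x,y,z],speed=80); st("down")
    o=grip(w if w is not None else 0,sq); st("gripped")
    move_l([x,y,hz],speed=200); st("lifted"); return yw
def place(x,y,z,yaw,rel,hz=200,over=3):
    yw=best((x,y,hz),yaw); goto([x,y,hz],[180,0,yw]); wait(0.15); f0=st("above")["wrist_force"][2]
    move_l([x,y,z+12],speed=200); 
    zz=z+5
    while zz>=z-over:
        move_l([x,y,zz],speed=40); f=get_obs()["wrist_force"][2]-f0
        if f>2.0: break
        zz-=1
    print("contact z",zz,"df",round(f,1)); st("placed"); grip(rel); wait(0.1); move_l([x,y,z+30],speed=150); move_l([x,y,hz],speed=250); st("away")
E
python3 - <<'E'
from h import *
st("0")
pick(445.2,-38.4,26,0,85,25)
im=get_image("side");cv2.imwrite("pics/s1.png",im[:,:,::-1])
E
```

```text
0 t 1.2 tcp [ 206.  -590.1  198.5] F [-0.1 -0.  -0.3] w 85.0
down t 4.78 tcp [445.5 -38.5  26.4] F [-0.1 -1.1  0.4] w 85.2
gripped t 5.25 tcp [445.6 -38.5  26.6] F [-1.9 -0.2  3.2] w 41.3
lifted t 6.27 tcp [444.  -38.1 198.3] F [ 0.2 -0.  -1.3] w 40.6
```

View pics/s1.png

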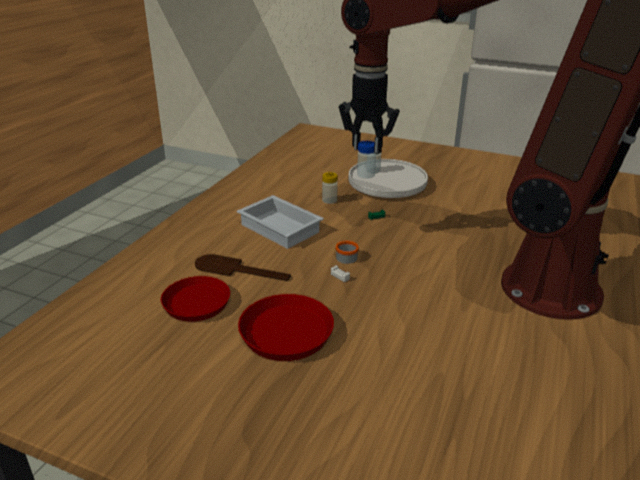

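The blue shaker hangs upright in the fingers near (367,158). I'll place it on the turntable next.

Run:
```python
from h import *
T=np.array([485.5,-362])
place(T[0]-50,T[1]-40,51.5,-37,58)
for n in("side","top"): 
    im=get_image(n);cv2.imwrite(f"pics/{n}2.png",im[:,:,::-1])
```

```text
above t 7.83 tcp [ 436.2 -400.7  200.2] F [ 0.3 -0.  -0.6] w 40.9
contact z 50.5 df 5.5
placed t 10.48 tcp [ 436.1 -402.7   51.6] F [-1.1  0.8  4.9] w 40.7
away t 11.88 tcp [ 434.8 -401.2  198.2] F [0.4 0.1 0.6] w 57.9
```

View pics/side2.png

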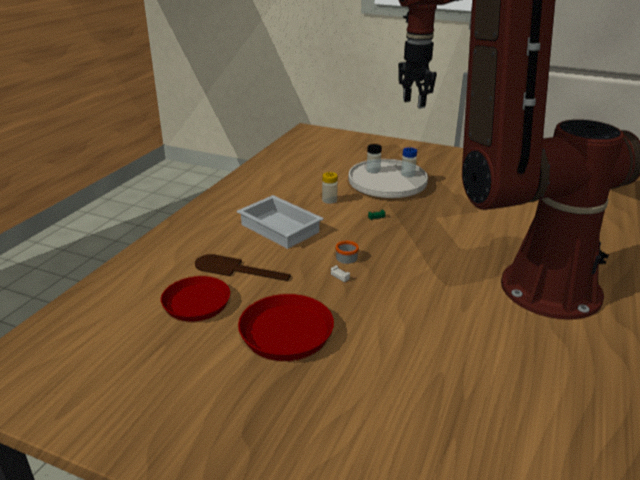

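The blue shaker stands upright on the turntable at (410,162), beside the black one at (374,158). Yellow is next.

Run:
```python
from h import *
T=np.array([485.5,-362])
pick(599.3,-197.7,26,-18,85,25)
place(T[0]-8,T[1]+62,51.5,-35,58)
for n in("side","top"): 
    im=get_image(n);cv2.imwrite(f"pics/{n}3.png",im[:,:,::-1])
```

```text
down t 14.6 tcp [ 598.6 -197.4   25.2] F [-0.1 -0.4 -0.5] w 84.6
gripped t 15.07 tcp [ 599.7 -197.9   26.6] F [-0.5 -0.6  3.2] w 41.2
lifted t 16.09 tcp [ 598.1 -197.2  198. ] F [-0.6  0.5 -1.6] w 40.8
above t 16.93 tcp [ 478.5 -299.1  199.7] F [-0.   0.3 -1.5] w 41.0
contact z 50.5 df 7.1
placed t 19.58 tcp [ 478.  -300.2   51.5] F [-1.   1.1  5.6] w 40.8
away t 20.98 tcp [ 476.6 -299.3  198.2] F [ 0.4  0.6 -0.2] w 58.4
```

View pics/side3.png

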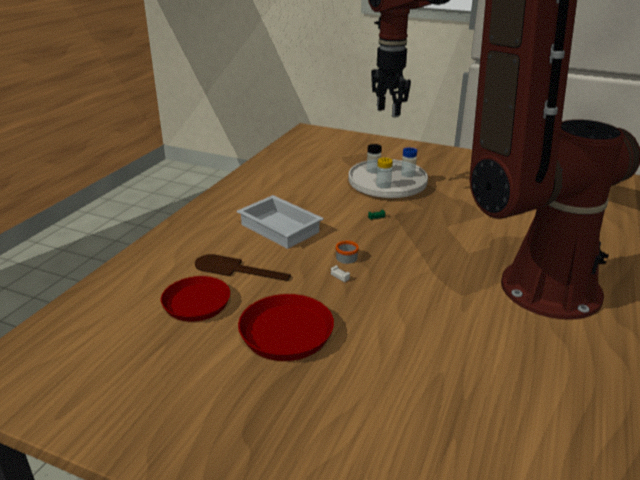

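Run:
```python
from h import *
pick(448.4,59.5,10,0,82,25)
for n in("side","top"): 
    im=get_image(n);cv2.imwrite(f"pics/{n}4.png",im[:,:,::-1])
```

```text
down t 24.06 tcp [448.6  59.5  10.3] F [0.2 0.2 0.3] w 81.7
gripped t 24.8 tcp [448.4  59.5  10. ] F [0.4 0.8 0.4] w -0.3
lifted t 25.9 tcp [447.3  59.5 198.6] F [-0.3 -1.4 -1. ] w -0.1
```

View pics/side4.png

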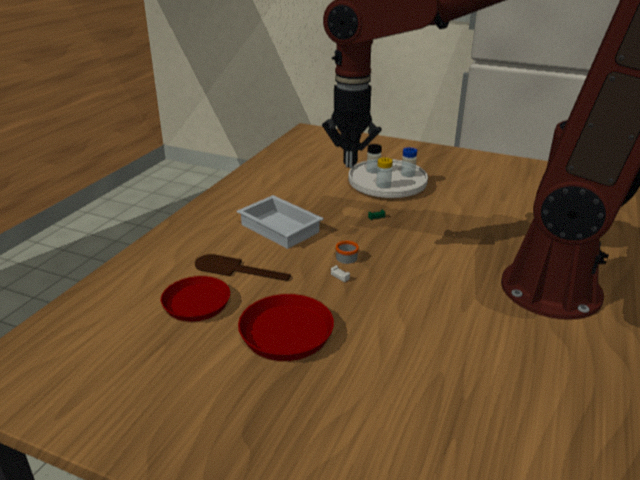

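The grip closed to 0, so the fingers passed over the ring, which still stands at (347,252). I'll check that it hasn't moved and retry lower.

Run:
```python
from h import *
from meas import comp
for f in("side3","side4"):
    im=cv2.imread(f"pics/{f}.png")[:,:,::-1]
    H,S,V=[cv2.cvtColor(np.ascontiguousarray(im),cv2.COLOR_RGB2HSV)[:,:,i].astype(int) for i in range(3)]
    p=comp((H<13)&(S>170),(330,236,364,270));print(f,len(p),p.mean(0),p.min(0),p.max(0))
print(proj("side",(448.4,59.5,28)))
grip(70)
x,y=448.4,59.5
pick(x,y,1.5,0,76,25)
im=get_image("side");cv2.imwrite(f"pics/side5.png",im[:,:,::-1])
```

```text
side3 160 [346.4375 247.4125] [335. 240.] [358. 254.]
side4 162 [346.76544 247.3642 ] [336. 240.] [358. 254.]
[347.00283492 247.2464064 ]
down t 28.45 tcp [448.6  59.5   1.8] F [ 0.2 -0.4  0.1] w 76.3
gripped t 29.15 tcp [448.4  59.5   1.5] F [ 0.1  0.2 -0.5] w 0.3
lifted t 30.29 tcp [447.3  59.5 198.5] F [ 0.1 -1.7 -0.8] w -0.2
```

View pics/side5.png

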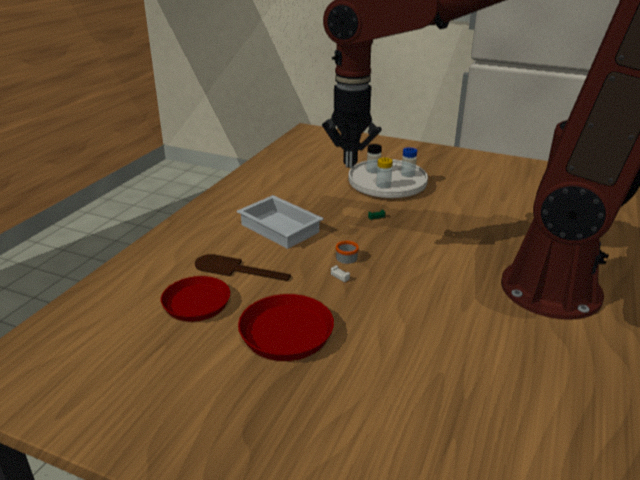

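Closed to 0 again without contact, and the ring still hasn't moved. I'll go down once more and watch the closing step by step.

Run:
```python
from h import *
from meas import zoom
print(proj("side",(447.3,59.5,198.5)))
x,y=448.4,59.5
grip(76);move_l([x,y,26],speed=250); move_l([x,y,2],speed=100)
tiles=[]
for w in(None,60,52,46):
    if w: grip(w,20)
    o=st(w); im=get_image("side")[170:290,280:420]; tiles.append(cv2.resize(im,None,fx=2.7,fy=2.4,interpolation=cv2.INTER_CUBIC))
    if w and o["grip_width"]<50: break
while len(tiles)<4: tiles.append(tiles[-1])
cv2.imwrite("pics/c6.png",np.vstack([np.hstack(tiles[:2]),np.hstack(tiles[2:])])[:,:,::-1])
```

```text
[349.71345891 180.12045493]
None t 32.29 tcp [448.9  59.5   2.6] F [-1.  -0.  -0.5] w 76.3
60 t 32.65 tcp [448.8  59.5   2.4] F [-0.1  0.6 -0.2] w 59.9
52 t 32.95 tcp [448.4  59.5   2. ] F [0.7 0.4 0.8] w 52.0
46 t 33.23 tcp [448.4  59.5   2. ] F [-0.4  0.4 -0.2] w 46.2
```

View pics/c6.png

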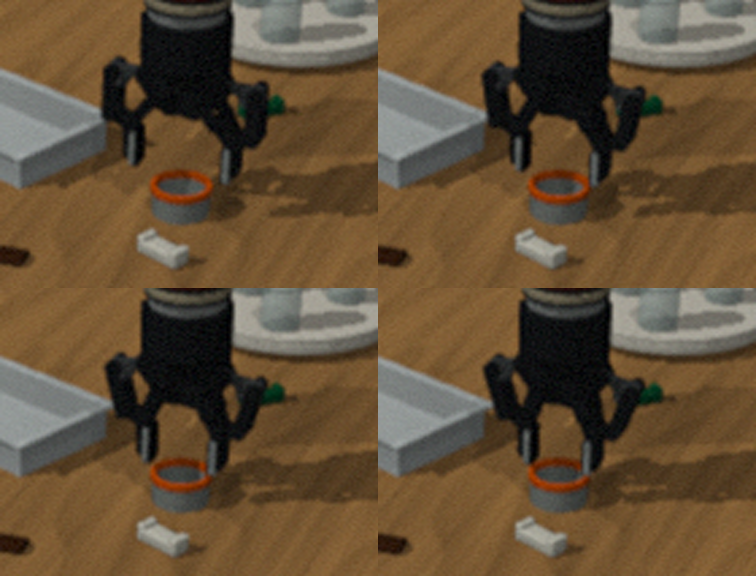

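Even shut, the fingertips show at (350,165) in the side view, but the reported TCP projects to (350,180). The real tips therefore seem to be about 30–35 mm above the stated TCP. I'll confirm by gently probing the bare table.

Run:
```python
from h import *
move_l([448.4,59.5,80],speed=250)
grip(18); x,y=448,-30
goto([x,y,30],[180,0,best((x,y,30),0)]); wait(0.2); f0=st("start")["wrist_force"][2]
z=4
while z>-45:
    try: move_l([x,y,z],speed=60)
    except Unreachable as e: print("unreach",z,e);break
    f=get_obs()["wrist_force"][2]-f0
    if f>2.5:
        wait(0.1); f=get_obs()["wrist_force"][2]-f0
        if f>2.0: break
    z-=2
st(("end",z,f))
im=get_image("side");cv2.imwrite("pics/p7.png",cv2.resize(im[170:290,270:430,::-1],None,fx=4,fy=4))
```

```text
start t 34.82 tcp [448.9 -29.3  30.8] F [-0.8  0.1 -0.4] w 17.8
('end', -34, np.float64(13.692158689860523)) t 40.25 tcp [448.2 -30.  -32.6] F [-4.6  0.8 13.2] w 18.1
```

View pics/p7.png

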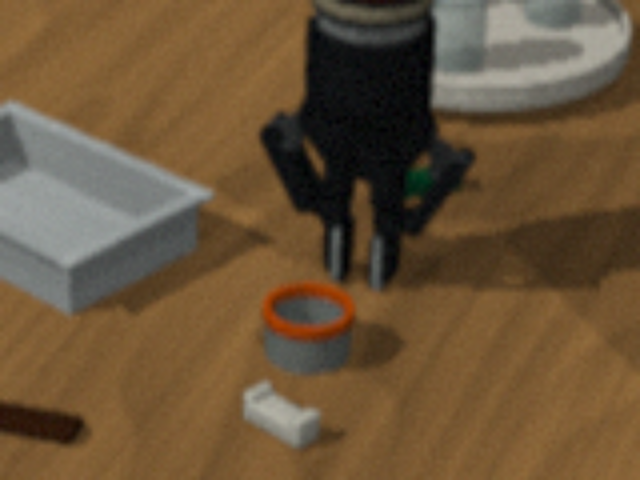

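The table contact came at a reported z of about -32 with the fingers at 18 mm. The real fingertips are therefore about 32 mm behind the stated TCP, and I'll shift the grasp heights by that.

Run:
```python
from h import *
print(proj("side",(448,-30,0)))
move_l([448,-30,60],speed=200)
pick(448.4,59.5,-28,0,76,25,hz=150)
im=get_image("side");cv2.imwrite(f"pics/side8.png",im[:,:,::-1])
```

```text
[359.93755412 239.66584565]
down t 43.3 tcp [448.7  59.5 -27.7] F [0.1 0.1 0.2] w 75.8
gripped t 43.64 tcp [449.2  59.5 -27.1] F [-2.5 -0.4  6.6] w 52.2
lifted t 44.68 tcp [447.1  59.5 148.5] F [-0.3  0.6 -0.9] w 52.4
```

View pics/side8.png

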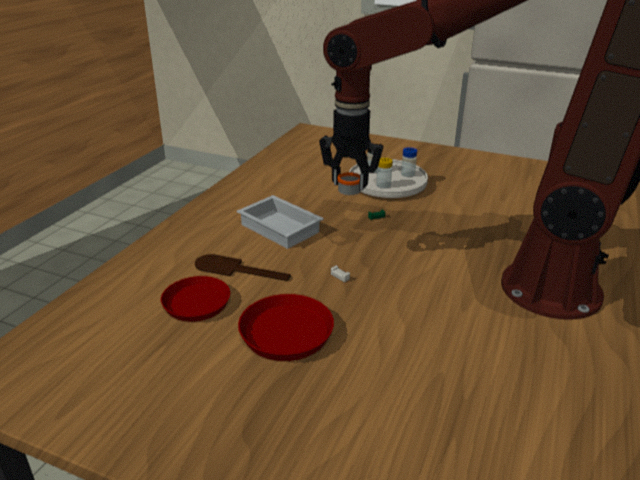

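The cutter hangs level in the fingers at (348,182), gripped at 52 mm. Into the mould next, with the jaws along its length.

Run:
```python
from h import *
place(654.1,-2.7,-23.5,-20,68,hz=150)
for n in("side","top"): 
    im=get_image(n);cv2.imwrite(f"pics/{n}9.png",im[:,:,::-1])
```

```text
above t 45.75 tcp [652.8  -1.9 150. ] F [-0.5 -0.2 -0.2] w 52.4
contact z -23.5 df 3.6
placed t 48.28 tcp [654.3  -2.7 -23. ] F [-1.2  0.2  3.4] w 52.0
away t 49.76 tcp [652.6  -2.6 147.9] F [-0.5 -0.1 -1. ] w 67.7
```

View pics/side9.png

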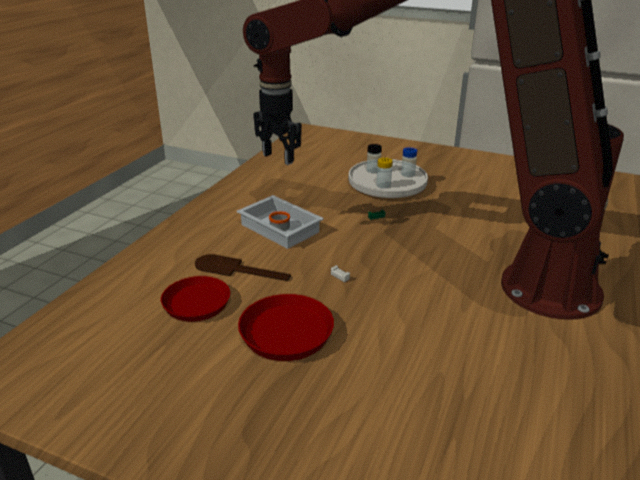

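The cutter stands in the mould at (280,221). Next, the white rest.

Run:
```python
from h import *
pick(433.8,139.9,-30,66.7,40,25,hz=120)
im=get_image("side");cv2.imwrite("pics/p10.png",cv2.resize(im[100:300,250:450,::-1],None,fx=3,fy=3))
```

```text
down t 52.49 tcp [434.2 140.  -29.6] F [0.2 0.3 0.4] w 40.5
gripped t 52.81 tcp [434.8 140.1 -29.2] F [-0.2 -0.5  4. ] w 17.3
lifted t 53.71 tcp [432.5 139.7 118.6] F [-0.   0.2 -0.8] w 17.0
```

View pics/p10.png

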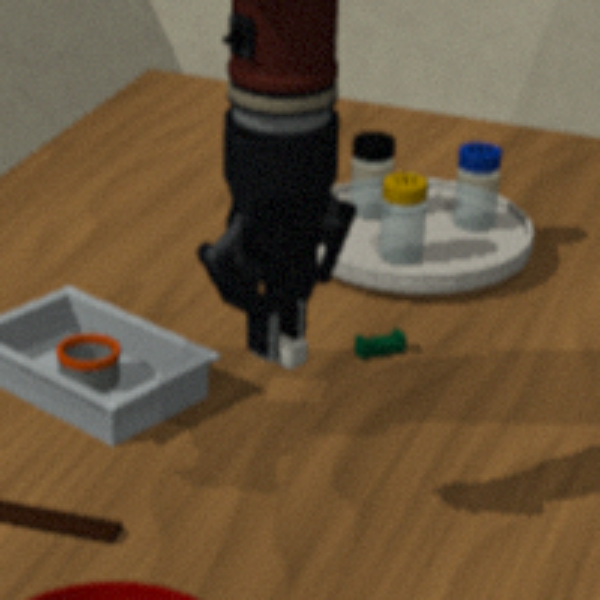

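The white rest is held between the pads at 17 mm. Now I'll place it in the larger dish, then fetch the green one.

Run:
```python
from h import *
place(429.4,369.5,-23.5,67,32,hz=120)
pick(448.3,-155.3,-30,-46.6,40,25,hz=120)
im=get_image("side");cv2.imwrite("pics/side11.png",im[:,:,::-1])
```

```text
above t 54.83 tcp [429.8 367.8 119.8] F [-0.2 -0.  -0.3] w 17.0
contact z -24.5 df 9.1
placed t 57.46 tcp [429.6 369.6 -23.2] F [-2.  -2.6  8.8] w 17.2
away t 58.81 tcp [428.7 369.  118.9] F [-0.5 -0.7 -0.9] w 31.9
down t 62.07 tcp [ 448.5 -155.4  -29.8] F [ 0.1 -0.5  0.6] w 40.4
gripped t 62.38 tcp [ 449.1 -155.7  -29.3] F [-0.7  0.8  3.2] w 17.0
lifted t 63.28 tcp [ 447.1 -154.7  118.7] F [-0.4 -0.1 -0.9] w 17.1
```

View pics/side11.png

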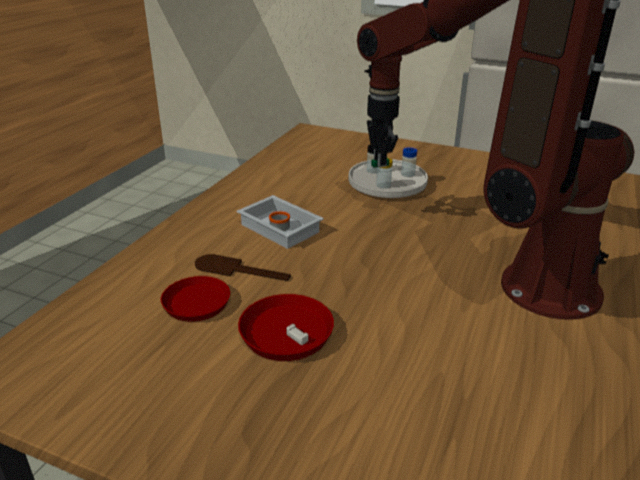

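The white rest lies flat in the dish at (297,335) and the green one is gripped. I'll place it and back away for a full check.

Run:
```python
from h import *
from meas import *
place(484.6,346.1,-23.5,67,32,hz=120)
goto([330,0,330],[180,0,best((330,0,330),0)]); wait(0.3)
st("park")
im={n:get_image(n) for n in("side","top")}
for n in im: cv2.imwrite(f"pics/{n}12.png",im[n][:,:,::-1])
```

```text
above t 65.31 tcp [485.2 345.1 120.1] F [0.7 0.4 0.1] w 17.1
contact z -24.5 df 7.5
placed t 67.94 tcp [484.9 346.2 -23.3] F [-2.2 -0.7  7.6] w 17.3
away t 69.29 tcp [483.9 345.7 119. ] F [ 0.4 -0.2 -0.2] w 32.1
park t 71.18 tcp [3.301e+02 3.000e-01 3.297e+02] F [-0.1  0.5  0.5] w 31.9
```

View pics/side12.png

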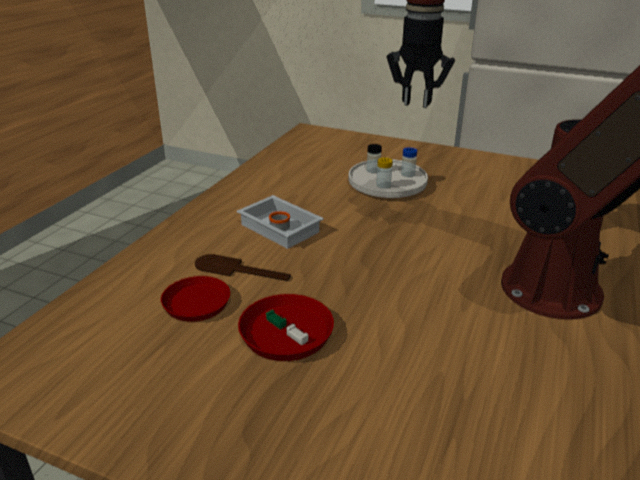

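View pics/top12.png

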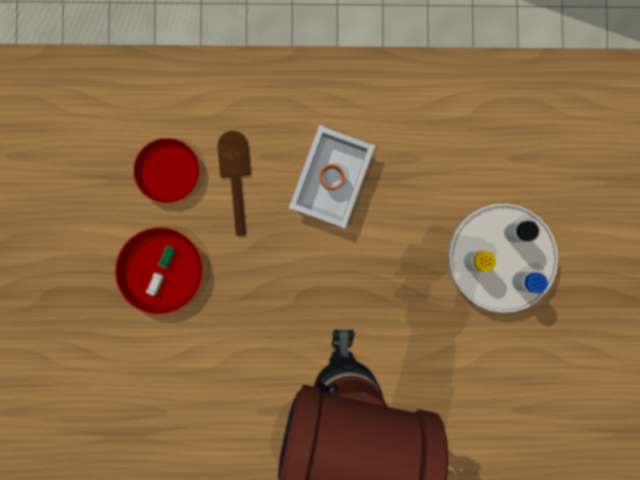

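All five items look placed: the three shakers on the turntable at (527,231), (485,261) and (536,283), the rests in the dish at (167,257) and (154,284), and the cutter in the mould at (333,177). I'll check the numbers against the limits.

Run:
```python
from meas import *
im={n:cv2.imread(f"pics/{n}12.png")[:,:,::-1].copy() for n in("side","top")}
t=im["top"]
for n,b,z in [("blue",(520,268,555,298),103),("yellow",(470,246,500,276),103),("black",(510,215,545,245),103),("green",(150,240,185,275),22),("white",(140,268,170,300),22),("dish",(110,220,210,320),28),("tt",(445,200,562,318),33),("mould",(285,122,380,232),40)]: report(t,"top",n,b,z)
H,S,V=[cv2.cvtColor(t,cv2.COLOR_RGB2HSV)[:,:,i].astype(int) for i in range(3)]
p=comp((H<16)&(S>175),(310,155,355,200));W=np.array([ray("top",u,v,36)[:2] for u,v in p],np.float32);print("cutter",cv2.minEnclosingCircle(W))
# side consistency: cap centre heights
for n,b,X in [("blue",(398,140,425,165),94),("yellow",(374,150,398,176),94),("black",(362,138,385,155),94)]:
    p=comp(masks(im["side"])[n],b);print(n,p.mean(0).round(1),ray("side",*p.mean(0),X).round(1))
p0=cv2.imread("pics/top0.png").astype(int);print("paddle diff",np.abs(p0-t[:,:,::-1])[125:240,205:255].mean().round(2),"mould rim/dish bg",np.abs(p0-t[:,:,::-1])[60:110,100:600].mean().round(2))
zoom(t,(100,200,210,330),4.2,"pics/z13.png"); zoom(im["side"],(225,130,445,370),2.4,"pics/z14.png")
```

```text
blue 353 encl [ 435.7 -399.1] d 43.0 rect [ 435.3 -398.7] [41.4 37.2] 89.0 mean [ 435.4 -399.2]
yellow 316 encl [ 478.6 -298.6] d 40.4 rect [ 477.3 -298.9] [35.2 37.5] 0.0 mean [ 477.5 -298.7]
black 309 encl [ 537.2 -383.7] d 41.0 rect [ 537.2 -383.7] [33.5 39.8] 0.1 mean [ 537.  -383.7]
green 149 encl [485.9 344. ] d 41.3 rect [485.7 343.8] [16.5 40.3] 67.6 mean [485.8 343.7]
white 199 encl [429.3 369. ] d 46.5 rect [429.4 369.5] [19.4 46.3] 67.2 mean [429.2 369.4]
dish 5284 encl [457.  357.7] d 179.5 rect [457.  357.3] [176.8 178.4] 0.1 mean [457.1 358.3]
tt 8020 encl [ 483.6 -362.3] d 233.6 rect [ 485.8 -363.1] [230.8 228.7] 44.1 mean [ 484.5 -358.1]
mould 4871 encl [653.6  -1.8] d 222.6 rect [654.   -2.8] [127.4 188.1] 69.9 mean [653.2  -2.5]
cutter ((654.5177612304688, -2.1628832817077637), 24.697227478027344)
blue [409.3 152.1] [ 436.3 -403.6   94. ]
yellow [381.3 160. ] [ 492.1 -315.1   94. ]
black [374.  148.6] [ 538.1 -387.6   94. ]
paddle diff 2.14 mould rim/dish bg 2.46
```

View pics/z14.png

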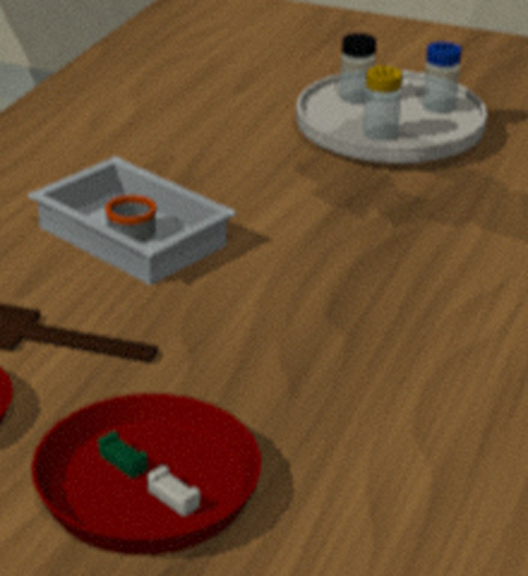

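All are upright, flat and well inside the limits, and the paddle, dish and mould haven't moved. Handing in.

Run:
```python
from h import *
print("yellow proj",proj("side",(477.5,-298.7,94)))
st("before"); print(sign_off())
```

```text
yellow proj [384.47283472 162.91448895]
before t 71.28 tcp [3.301e+02 2.000e-01 3.299e+02] F [ 0.1 -0.3  0.4] w 32.2
the job is handed in; nothing more can be done
None
```

All five items are sorted, and I handed the job in at about 71 s of the 128 s allowed. No verdict is reported, so the results below come from my last camera check.

| Item | Measured result | Limit |
|---|---|---|
| Blue shaker | upright, about 62 mm from the turntable axis | 95 mm |
| Yellow shaker | upright, about 64 mm from the axis | 95 mm |
| Black shaker | upright, about 56 mm from the axis, not moved | 95 mm |
| Green rest | flat, about 32 mm from the dish centre | 65 mm |
| White rest | flat, about 30 mm from the dish centre | 65 mm |
| Cutter | upright, orange edge up, about 1 mm from the mould centre | 70 by 40 mm |

The dish and mould measured within 1 mm of where they started. The paddle showed no change against the first picture.

- **Failed grasps:** two tries at the cutter closed on air, and a third, stepwise closing at that height showed why. The real fingertips sit about 32 mm behind the stated TCP. I confirmed this with a gentle touch on the bare table (about 14 N) and corrected the heights for the cutter and both rests.
- **Shaker grasps:** the two shakers were picked up before I found this. They were therefore held near the cap rather than mid-body, which did no harm.
- **One disagreement:** the yellow cap's position from the side camera was about 20 mm off the top view. I put this down to the colour mask catching only part of the cap. The top-view position projects onto the cap as I see it in the side picture.

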